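Square a board into the clamping fixture and hold the key clamp shut

TASK

Push the loose pine board square and flush into the corner of the two metal fences on the fixture. Then take the brass key from its wooden stand, put it down into the keyhole of the blue lock, working it past the sticky pins until it is fully home, and turn it a quarter turn clockwise to the stop so that the spring plunger on the red arm presses on the board. The clamp springs back if let go, so finish while still holding the key turned; leave the tape measure and the screw carton where they are.

Things in the scene. Friction and masses are not known exactly. Their poses are not given: they have to be found in the camera images.
- fixture: Clamping fixture, fixed to the bench: grey plate 250 x 250 x 12 mm with two aluminium fences, a blue lock housing and a red clamp arm. Origin at bench height, yaw within 15 degrees; in its frame the plate spans x -130..120, y -100..150, top z 12 mm. Far fence: inner face at x 90, y -10..130; left fence: inner face at y 110, x -20..90; both 20 mm thick, tops at z 37 mm.
- board_home (a point): Where the board's centre is once pushed home, long sides along fixture y: fixture frame x 68, y 65, z 29.5 mm; axes as the fixture's. The fences' inner faces are then 22 mm (+x) and 45 mm (+y) away.
- board_center (a point): Centre of the loose pine board 44 (x) x 90 (y) x 35 (z) mm, about 0.11 kg, flat on the plate, 30 to 65 mm nearer the robot and 8 to 30 mm to the right of home, turned up to 12 degrees. Axes along its sides. Fingers do not fit between fence and board: push it with closed fingers on its near long side (+x) and its right end (+y).
- board: The same board; origin at the centre of its underside, axes along its sides. Gives its turn about the vertical.
- keyhole (a point): Middle of the keyhole's mouth, on the lock housing's top (54 x 54 mm, 52 mm above the bench); fixture frame x 15, y -55 mm, same axes. Slot along fixture x, 25.6 x 7.6 mm, chamfered; the key fits either way round. Fully home its tip is 26 mm below the mouth; it turns only when deeper than 24 mm. Two spring pins resist the key with the tip 15 to 22 mm down and take 5 to 12 N of push; wiggle if it sticks.
- lock_plug (a joint): Turn of the lock plug and red clamp arm: 0 at rest, grows clockwise seen from above, stop at 1.57 rad. It springs back to 0; holding it at the stop takes about 0.25 N m. The key has up to 0.1 rad of play in it, so the hand must turn somewhat farther than the plug. With the board home the plunger touches it at about 1.37 rad.
- plunger: Rubber-tipped spring plunger, 18 mm thick, 21 to 39 mm above the bench, at the end of the red arm (95 mm from the lock's axis). At rest the arm points to fixture -x and the plunger to +y, its tip (the origin) at fixture x -80, y -4 mm. Turned a quarter it presses the board's near long side with 1 to 2 N; 24 mm of spring travel.
- key: Brass key, upright, 68 mm tall, 0.08 kg; origin at the bottom middle of its bit, z up. Bit 24 (x) x 6 (y) x 18 mm tall, its lowest 9 mm tapering to 15 mm wide; then a 6 mm round shank, a 15 mm collar at 31..35 mm, and the bow, a plate 30 (x) x 8 (y) mm from 34 to 68 mm with a red inlay. A half turn looks the same.
- key_grip (a point): Centre of the key's bow, 51 mm above the tip; grasp here from above across the 8 mm thickness (key y). In the stand it is 57 mm above the bench.
- key_tip (a point): Bottom middle of the key's bit, 51 mm below key_grip.
- key_stand: Dark wooden block 70 (x) x 50 (y) x 28 mm, fixed; the key stands upright in its middle, key axes along the block's, tip 6 mm above the bench; lift it 25 mm or more to clear. Origin at the centre of its underside.
- tape_measure: Yellow tape measure 42 x 97 x 66 mm, a bystander on the left; leave it alone. Origin at the centre of its underside.
- screw_box_small: White carton of screws 48 x 70 x 32 mm, a bystander on the right beyond the key stand; leave it alone. Origin at the centre of its underside.
Not all that is in view belongs to the job. What is shaped like the board but orange or purple is not meant.

How it is judged (in metres and radians):
On the way, in this order (a step that is already met when the one before it is completed fails the run):
1. the board sits flush against both fences, the key not yet turned (x of board_center in the frame of fixture between 0.0645 and 0.0715 m and y of board_center in the frame of fixture between 0.0615 and 0.0685 m and angle between the x axis of board and the x axis of fixture, either way round below 0.035 rad and z of board_center in the frame of fixture below 0.034 m and value of joint lock_plug below 0.2 rad), for 0.2 s.
2. the key is fully home in the keyhole, not yet turned, the board still flush (x of board_center in the frame of fixture between 0.0645 and 0.0715 m and y of board_center in the frame of fixture between 0.0615 and 0.0685 m and angle between the x axis of board and the x axis of fixture, either way round below 0.035 rad and z of board_center in the frame of fixture below 0.034 m and z of key_tip in the frame of keyhole below -0.0235 m and horizontal distance between key_tip and keyhole below 0.003 m and angle between key_tip's own z axis and vertical below 0.15 rad and value of joint lock_plug below 0.5 rad), for 0.1 s.
At the end, for the whole second after the job is handed in: The board is within 3.5 mm of touching both fences and square to 2 degrees; the key is home (tip at least 23.5 mm deep, within 3 mm of the keyhole's centre, upright); the plug is turned past 1.4 rad and held there by the fingers gripping the key; the plunger presses the board with more than 0.3 N (x of board_center in the frame of fixture between 0.0645 and 0.0715 m and y of board_center in the frame of fixture between 0.0615 and 0.0685 m and angle between the x axis of board and the x axis of fixture, either way round below 0.035 rad and z of board_center in the frame of fixture below 0.034 m and z of key_tip in the frame of keyhole below -0.0235 m and horizontal distance between key_tip and keyhole below 0.003 m and angle between key_tip's own z axis and vertical below 0.15 rad and value of joint lock_plug above 1.4 rad and contact force between plunger and board above 0.3 N and contact force between the fingers and key above 2 N); the arm keeps its last pose, push and grip.
It fails at once if the tape measure is shoved (more than 25 mm) (distance of tape_measure from where it was at the start of the episode above 0.025 m).
It fails at once if the screw carton is shoved (more than 25 mm) (distance of screw_box_small from where it was at the start of the episode above 0.025 m).
It also fails if it takes over 61 s, if anything falls off the work surface, if the arm or the gripper's body presses on something with over 40 N, if the wrist force passes 120 N, or if a joint passes its speed limit or range.

ROBOT

A 6-joint arm with a two-finger parallel gripper is mounted at the origin on a cart in front of the work surface, level with it; the furniture and walls round the work are solid. World frame = base frame: x ahead of the robot, y to its left, z up, the work surface at z = 0. Lengths are in mm, angles in degrees, forces in N, time in s.
With the tool pointing down it reaches from about 350 to 850 mm from the base axis. Payload 8.1 kg.
Tool frame: the origin (TCP) lies midway between the tips of the shut fingers; the grasp point (between the pads) lies 19 mm behind it (r.grip_point_offset is the distance from the TCP to the grasp point, in mm); z points along the fingers, y is the line along which they close (so a half turn about z gives the same grasp; the last joint's range is limited). The gripper opens to 85 mm and grips with 20 to 120 N. Pads are 22 mm wide; open, the fingers measure 114 mm over their backs; the gripper's body (76 mm by 85 mm) begins 54 mm behind the grasp point. The pads swing forward as they close: fully open they stand 13 mm farther back than shut.
Start: joints at [65.81, 7.471, 85.268, -0, 87.261, -4.893], TCP at [198.26, 566.302, 231.292] pointing down, gripper open.
Joint ranges: [-169.43, 169.43], [-51.17, 129.36], [1.28, 143.12], [-76.62, 256.62], [0, 156.53], [-152.29, 152.29]. Speed limits (degrees/s): [136.94, 136.94, 159.86, 180, 180, 180].

INTERFACE

Orientations are given as [roll, pitch, yaw] about the fixed x, y, z axes, in that order (R = Rz(yaw) Ry(pitch) Rx(roll)).
In Python, from bench import r gives the robot as it stands.
- The arm moves only by the shell command python3 -m inch 'ROWS' [FORCE]. ROWS is JSON, one flat list of numbers, 7 for each row, row after row: the shift along the world's x, y, z in m, then the turn, a rotation vector about the world's x, y, z in degrees, then the closure in counts, from 0 (fully open) to 255 (shut). A call has 1 to 10 rows; each row shifts and turns the commanded pose from where the row before left it; what a row does not reach is not made up. A row lasts 1/10 s, in which the tool goes at most 50 mm and 8.59 degrees, less where a joint would pass 70% of its speed; a pose out of reach is approached as far as the arm can. A call with a gripper value outside its range is refused whole. The fingers move at their own pace and stop on an object; FORCE is the grip in N (left out, the last holds). Time passes only in rows, so rows that do not move let the fingers close. It gives the time, the measured TCP pose, the force and the opening at its end, in the units of the state.
- r.sense(): the state, without advancing time (a new reading comes with each control period).
- r.snapshot(name): name is "scene" or "top" or "wrist"; returns (picture, depth): 400x640x3 uint8, red, green, blue; 400x640 float32, mm along the optical axis (not along the pixel's ray), 0 where there is no reading.
- r.get_calibration(name): a dict with "fovy" (degrees; the focal length in pixels is half the picture's height over the tangent of half this angle, whatever the lens; pixels are square), "cx", "cy" (the principal point, pixels), "k1" (the pictures are not rectified: a ray, as slopes to the right and down, at radius r is drawn at 1 + k1 r^2 times it, then the intrinsics apply), "position" and "rotation" of the camera in the world; the wrist camera has in their place "tool_from_camera" (4x4, takes a point from camera to tool coordinates, whose origin is the TCP and whose axes are the flange's). Camera axes: x right, y up, looking along -z (the intrinsics and any distortion apply to the point x, -y, -z); pixel columns grow to the right and rows downward; lengths in mm; the calibration is good to about 2 mm. A picture is of the moment at which its call begins: read the wrist's pose just before it. get_calibration takes no time and is no camera call.
- r.hand_in(): hands the job in, once; it reports no verdict.
The state is a dict: "time": time; "joint_pos": joint angles; "qd": joint speeds; "joint_efforts": joint torques, N m; "tool_pos": TCP position; "tcp_rot": TCP orientation; "ft_force": force on the tool from outside, world axes, zero at the start; "wrist_torque": the same for the moment, N m; "finger_gap": finger opening in mm.
Only numpy, scipy, OpenCV 4.12 (cv2) and the standard library are available. Lean on these libraries where they do the work, as an engineer would, in place of code of your own. Each camera call takes 0.05 s, during which the arm holds its last target. There are 200 camera calls.

## Working session

There is one attempt and no reset: what is moved stays moved. The work goes in short steps, Python scripts to look and compute and a shell command to move; the robot and the scene stay as the last step left them, time stands still between calls to the robot, and variables do not carry over. Pictures are saved under pics/ and viewed, on a budget of 10 in all, crops included, one or two more only if the job needs it, and the job is handed in when it is done.

```bash
mkdir -p pics; ls
python3 - <<'E'
from bench import r
import cv2,numpy as np
s=r.sense();print(s)
for n in("top","scene"):
    p,d=r.snapshot(n);np.savez(f"{n}0.npz",p=p,d=d);cv2.imwrite(f"pics/{n}0.png",p[...,::-1]);print(n,r.get_calibration(n))
print(r.get_calibration("wrist"))
E
```

```text
pics
{'time': 0.0, 'joint_pos': array([ 6.58104878e+01,  7.51467534e+00,  8.53297747e+01,  2.13921100e-03,
        8.72610728e+01, -4.89385966e+00]), 'qd': array([ 0.12302542, -0.01890373, -0.03320521,  0.11190209,  0.04296012,
        0.00721822]), 'joint_efforts': array([-1.37294483e-03, -5.69413698e+01, -5.00538576e+01, -3.41372024e-04,
        1.52217963e-02,  6.55350300e-05]), 'tool_pos': array([198.01426614, 565.80310518, 230.24419149]), 'tcp_rot': array([-1.79895044e+02, -1.11309462e-02,  1.60704233e+02]), 'ft_force': array([ 0.49935595, -0.19942704, -0.12218667]), 'wrist_torque': array([-0.04721135, -0.04775379,  0.01893343]), 'finger_gap': 85.4927625537244}
top {'fovy': 56.63867095448302, 'cx': 317.54139579950964, 'cy': 191.55439416005925, 'k1': -0.07576414949941293, 'position': array([ 490.12149646,    7.79314047, 1131.82531797]), 'rotation': array([  5.73106837,  -0.87121639, -90.92831959])}
scene {'fovy': 57.338368066944966, 'cx': 323.72686150076674, 'cy': 197.8879051100288, 'k1': -0.07910737333936568, 'position': array([  55.98894289, -824.39570748,  678.10016017]), 'rotation': array([ 5.80621809e+01, -4.04497152e-02, -3.15569437e+01])}
{'fovy': 68.18238226947508, 'cx': 318.62190424406384, 'cy': 194.95107332648803, 'k1': -0.05234955896848231, 'tool_from_camera': array([[-3.69091853e-04,  9.63610503e-01,  2.67310050e-01,
         6.76303115e+01],
       [ 9.99999665e-01,  1.60305296e-04,  8.02887366e-04,
        -6.06658942e-01],
       [ 7.30819482e-04,  2.67310257e-01, -9.63610239e-01,
        -1.41631937e+02],
       [ 0.00000000e+00,  0.00000000e+00,  0.00000000e+00,
         1.00000000e+00]])}
```

View pics/top0.png

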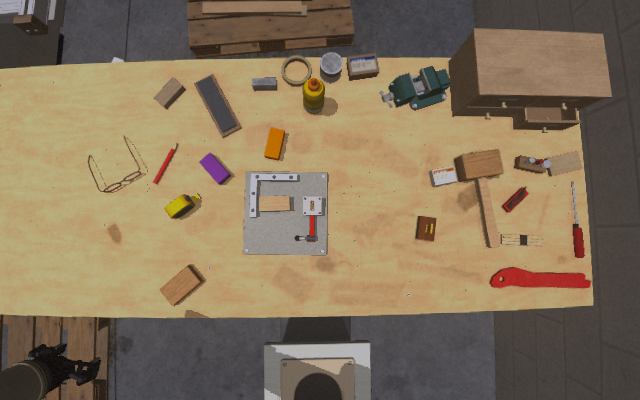

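View pics/scene0.png

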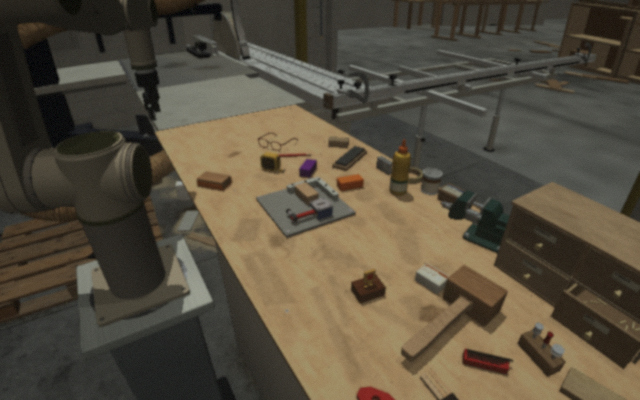

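The top view shows the fixture plate at about (245..327, 171..254), the pine board at (275,203), the blue lock at (313,206) and the plunger at (300,238). The key stand is at (426,229), the carton at (443,176) and the tape measure at (180,206). The scene view shows the same layout.

```bash
cat > h.py <<'E'
import numpy as np,cv2
from scipy.spatial.transform import Rotation as R
from bench import r
def cam(name,s=None):
    c=r.get_calibration(name)
    if name=="wrist":
        T=np.array(c["tool_from_camera"]);Rt=R.from_euler("xyz",s["tcp_rot"],degrees=True).as_matrix()
        M=Rt@T[:3,:3];P=Rt@T[:3,3]+s["tool_pos"]
    else:M=R.from_euler("xyz",c["rotation"],degrees=True).as_matrix();P=np.array(c["position"])
    return c,M,P
def K(c):
    f=200/np.tan(np.radians(c["fovy"]/2));return np.array([[f,0,c["cx"]],[0,f,c["cy"]],[0,0,1]]),np.array([c["k1"],0,0,0,0])
def cast(C,uv,z):
    c,M,P=C;k,d=K(c);q=cv2.undistortPoints(np.array(uv,float).reshape(-1,1,2),k,d)[:,0]
    v=np.c_[q[:,0],-q[:,1],-np.ones(len(q))]@M.T
    return P+v*((z-P[2])/v[:,2])[:,None]
def proj(C,X):
    c,M,P=C;k,d=K(c);q=(np.atleast_2d(X)-P)@M*[1,-1,-1]
    return cv2.projectPoints(q,np.zeros(3),np.zeros(3),k,d)[0][:,0]
def shot(n,name):
    s=r.sense();p,d=r.snapshot(name);cv2.imwrite(f"pics/{n}.png",p[...,::-1]);np.savez(n+".npz",p=p,d=d,tool_pos=s["tool_pos"],tcp_rot=s["tcp_rot"])
    return p,d,cam(name,s)
def load(n,name):
    z=np.load(n+".npz");s=dict(z);return z["p"],z["d"],cam(name,s)
def blobs(m,amin=30):
    n,l,st,ce=cv2.connectedComponentsWithStats(m.astype(np.uint8));o=[]
    for i in range(1,n):
        if st[i,4]>=amin:
            ct=cv2.findContours((l==i).astype(np.uint8),cv2.RETR_EXTERNAL,cv2.CHAIN_APPROX_NONE)[0][0]
            o.append((st[i,4],ce[i],cv2.minAreaRect(ct),ct))
    return sorted(o,key=lambda t:-t[0])
E
python3 - <<'E'
from h import *
np.set_printoptions(precision=1,suppress=True)
z=np.load("top0.npz");p=z["p"];C=cam("top")
hsv=cv2.cvtColor(p,cv2.COLOR_RGB2HSV)
H,S,V=[hsv[...,i] for i in range(3)]
w=np.zeros(H.shape,bool);w[160:270,235:340]=1
m=cv2.morphologyEx(((S<45)&w).astype(np.uint8),cv2.MORPH_OPEN,np.ones((3,3)))
b=blobs(m)[0];box=cv2.boxPoints(b[2]);print(b[0],b[2]);c=cast(C,box,12);print(c,np.linalg.norm(np.diff(c,axis=0),axis=1),c.mean(0))
w[:]=0;w[210:250,405:445]=1
m=(V<130)&(S>90)&w
b=blobs(m)[0];box=cv2.boxPoints(b[2]);print(b[0],b[2]);c=cast(C,box,28);print(c,np.linalg.norm(np.diff(c,axis=0),axis=1),c.mean(0))
for uv,zz in(((312,205),52),((275,203),47),((443,176),32),((180,206),66),((426,229),57)):print(uv,cast(C,uv,zz))
E
```

```text
6115 ((284.5, 213.0), (82.0, 83.0), 90.0)
[[665.5 215.3  12. ]
 [661.8 -37.8  12. ]
 [414.2 -33.3  12. ]
 [417.9 214.8  12. ]] [253.2 247.6 248.1] [539.9  89.7  12. ]
406 ((425.2923583984375, 228.16156005859375), (18.729244232177734, 23.566598892211914), 7.125016689300537)
[[ 455.1 -297.8   28. ]
 [ 524.6 -309.4   28. ]
 [ 516.6 -365.9   28. ]
 [ 446.9 -354.    28. ]] [70.5 57.1 70.7] [ 485.8 -331.8   28. ]
(312, 205) [[559.1   6.4  52. ]]
(275, 203) [[566.9 114.6  47. ]]
(443, 176) [[ 642.1 -392.2   32. ]]
(180, 206) [[560.7 388.   66. ]]
(426, 229) [[ 483.4 -324.8   57. ]]
```

```bash
python3 -m inch '[0.026,-0.035,0,0,0,1.8,255,0.026,-0.035,0,0,0,1.8,255,0.026,-0.035,0,0,0,1.8,255,0.026,-0.035,0,0,0,1.8,255,0.026,-0.035,0,0,0,1.8,255,0.026,-0.035,0,0,0,1.8,255,0.026,-0.035,0,0,0,1.8,255,0.026,-0.035,0,0,0,1.8,255,0.026,-0.035,0,0,0,1.8,255,0.026,-0.035,0,0,0,1.8,255]' 40
python3 -m inch '[0.026,-0.035,0,0,0,0,255,0.026,-0.035,0,0,0,0,255,0.026,-0.035,0,0,0,0,255,0.026,-0.035,0,0,0,0,255,0,0,0,0,0,0,255,0,0,0,0,0,0,255]'
python3 -c "
from h import *
shot('w1','wrist')"
```

```text
time: 1.1
tool_pos: [458.8, 214.6, 231.0]
tcp_rot: [-180.0, -0.0, 178.8]
ft_force: [0.8, 0.3, 0.5]
finger_gap: 0.0
time: 1.7
tool_pos: [562.2, 75.4, 230.5]
tcp_rot: [180.0, -0.1, 178.6]
ft_force: [0.0, 0.7, -0.4]
finger_gap: -0.1
```

View pics/w1.png

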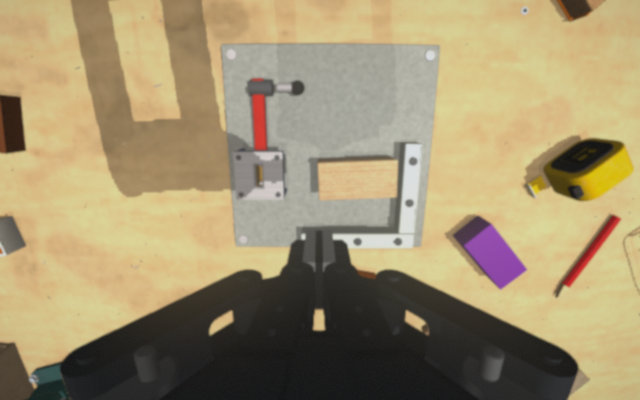

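The wrist view has image up = −x and right = +y. It shows the plate with near corners at (222,45) and (439,46), the board at about (318..397, 158..199), the lock with its keyhole at (261,174) and the plunger at (297,88). The fences form an L at (410,190) and (360,240).

Run:
```python
from h import *
np.set_printoptions(precision=1,suppress=True)
p,d,C=load("w1","wrist")
hsv=cv2.cvtColor(p,cv2.COLOR_RGB2HSV);H,S,V=[hsv[...,i].astype(int) for i in range(3)]
def win(x0,x1,y0,y1):
    w=np.zeros(H.shape,bool);w[y0:y1,x0:x1]=1;return w
# plate edges: bench is saturated
sat=S>60
L=[];Rr=[];N=[]
for v in range(60,75):L.append((max(u for u in range(200,245) if sat[v,u-1])-.5,v))
for v in list(range(55,80)):
    us=[u for u in range(415,450) if sat[v,u]];Rr.append((us[0]-.5,v))
for u in list(range(245,420)):
    N.append((u,max([y for y in range(30,60) if sat[y-1,u]],default=0)-.5))
# left: lots of rows
L=[(np.where(sat[v,205:250])[0].max()+205.5,v) for v in list(range(50,75))+list(range(205,235)) if sat[v,205:250].any()]
def line(P):
    X=cast(C,P,12)[:,:2];vx,vy,x,y=cv2.fitLine(X.astype(np.float32),cv2.DIST_HUBER,0,.01,.01).ravel();return (x,y),np.degrees(np.arctan2(vy,vx))
for n,P in(("left(img)",L),("right",Rr),("near",N)):print(n,line(P))
b=blobs((S>60)&win(305,405,150,208))[0];box=cv2.boxPoints(b[2]);c=cast(C,box,47);print("board",b[0],b[2],c,np.linalg.norm(np.diff(c,axis=0),axis=1),c.mean(0))
for b in blobs((S>70)&win(236,285,150,200),15):print("lock",b[0],b[1],b[2],cast(C,b[1],52))
br=(V>185)&(S<40)
for b in blobs(br&win(380,425,140,252),50):print("fence",b[0],b[2],cast(C,cv2.boxPoints(b[2]),37))
for b in blobs(br&win(298,425,230,255),50):print("fence2",b[0],b[2],cast(C,cv2.boxPoints(b[2]),37))
im=cv2.resize(p[30:260,210:450],None,fx=3.3,fy=2.6,interpolation=2);im=cv2.resize(p[30:260,210:450],None,fx=2.5,fy=2.5);cv2.imwrite("pics/w1c.png",im[...,::-1])
```

```text
left(img) ((np.float32(529.96545), np.float32(-35.41222)), np.float32(-1.5655843))
right ((np.float32(444.91675), np.float32(214.81824)), np.float32(-0.39630765))
near ((np.float32(417.35403), np.float32(76.35544)), np.float32(88.61461))
board 3256 ((357.9608154296875, 178.0215606689453), (40.96723937988281, 81.2150650024414), 87.70938873291016) [[543.1  72.8  47. ]
 [541.6 162.7  47. ]
 [588.8 166.7  47. ]
 [590.3  73.4  47. ]] [89.9 47.3 93.2] [565.9 118.9  47. ]
lock 94 [259.2 173.6] ((259.39691162109375, 174.85020446777344), (17.964946746826172, 5.925937175750732), 86.42366790771484) [[556.6   9.1  52. ]]
fence 1819 ((402.63372802734375, 195.72378540039062), (34.18757247924805, 107.7471694946289), 7.800187110900879) [[655.5 146.5  37. ]
 [524.9 159.3  37. ]
 [530.9 198.1  37. ]
 [663.1 189.3  37. ]]
fence2 923 ((374.0, 238.5), (17.0, 82.0), 90.0) [[631.6  90.4  37. ]
 [634.4 190.8  37. ]
 [657.2 192.4  37. ]
 [654.2  90.1  37. ]]
```

View pics/w1c.png

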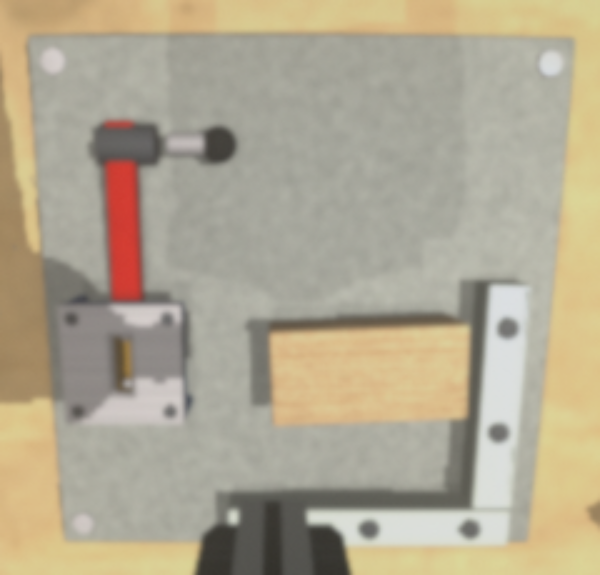

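The crop shows the board square to the fences to within a few degrees, the keyhole slot dark at crop (122,362) and the finger tips at (272,510). The fixture origin comes out at about (547, 63.4) with yaw −1.4°. The board is at fixture (17.6, 56), about 50 mm and 9 mm from home, which fits the stated ranges. I'll push it now.

```bash
python3 -m inch '[-0.0095,0.0087,-0.034,0,0,0,255,-0.0095,0.0087,-0.034,0,0,0,255,-0.0095,0.0087,-0.034,0,0,0,255,-0.0095,0.0087,-0.034,0,0,0,255,-0.0095,0.0087,-0.034,0,0,0,255,0,0,-0.03,0,0,0,255,0,0,-0.008,0,0,0,255,0,0,0,0,0,0,255]'
python3 -m inch '[0.010,0,0,0,0,0,255,0.01,0,0,0,0,0,255,0.01,0,0,0,0,0,255,0.01,-0.001,0,0,0,0,255,0.01,0,0,0,0,0,255,0.008,0,0,0,0,0,255,0,0,0,0,0,0,255]'
```

```text
time: 2.55
tool_pos: [513.1, 120.6, 22.3]
tcp_rot: [-180.0, -0.2, 178.8]
ft_force: [-0.1, 0.1, -0.1]
finger_gap: 0.2
time: 3.25
tool_pos: [574.2, 118.6, 23.5]
tcp_rot: [180.0, 0.1, 178.7]
ft_force: [-0.3, 0.1, -0.2]
finger_gap: 0.2
```

```bash
python3 -m inch '[0.003,0,0,0,0,0,255,0.003,0,0,0,0,0,255,0.002,0,0,0,0,0,255,0,0,0,0,0,0,255]'
python3 -m inch '[0.002,0,0,0,0,0,255,0,0,0,0,0,0,255]'
python3 -m inch '[0.002,0,0,0,0,0,255,0,0,0,0,0,0,255]'
```

```text
time: 3.65
tool_pos: [580.9, 118.8, 23.3]
tcp_rot: [-180.0, 0.0, 178.7]
ft_force: [-0.3, -0.5, 0.5]
finger_gap: 0.3
time: 3.85
tool_pos: [582.8, 118.9, 23.3]
tcp_rot: [180.0, -0.0, 178.7]
ft_force: [-1.2, -0.6, -1.3]
finger_gap: 0.0
time: 4.05
tool_pos: [582.8, 118.9, 23.2]
tcp_rot: [-180.0, -0.2, 178.7]
ft_force: [-10.9, 0.0, 8.2]
finger_gap: -0.0
```

```bash
python3 -m inch '[-0.010,0,0,0,0,0,255,0,0,0.045,0,0,0,255,0.013,-0.025,0,0,0,0,255,0.013,-0.025,0,0,0,0,255,0.014,-0.024,0,0,0,0,255,0,0,-0.030,0,0,0,255,0,0,-0.015,0,0,0,255,0,0,0,0,0,0,255]'
python3 -m inch '[0,0.007,0,0,0,0,255,0,0.006,0,0,0,0,255,0,0.004,0,0,0,0,255,0,0,0,0,0,0,255]'
```

```text
time: 4.85
tool_pos: [611.5, 45.0, 19.7]
tcp_rot: [-180.0, -0.4, 178.7]
ft_force: [-0.9, 0.1, 0.1]
finger_gap: 0.3
time: 5.25
tool_pos: [615.4, 63.0, 24.3]
tcp_rot: [180.0, 0.1, 178.8]
ft_force: [0.2, -0.7, 0.3]
finger_gap: 0.2
```

```bash
python3 -m inch '[0,0.002,0,0,0,0,255,0,0,0,0,0,0,255]'
python3 -m inch '[0,0.002,0,0,0,0,255,0,0,0,0,0,0,255]'
python3 -m inch '[0,0.002,0,0,0,0,255,0,0,0,0,0,0,255]'
```

```text
time: 5.45
tool_pos: [615.1, 64.0, 23.7]
tcp_rot: [180.0, 0.0, 178.7]
ft_force: [0.0, 0.1, 0.5]
finger_gap: -0.0
time: 5.65
tool_pos: [615.0, 65.7, 23.5]
tcp_rot: [-180.0, 0.0, 178.7]
ft_force: [0.1, -1.0, 0.9]
finger_gap: -0.0
time: 5.85
tool_pos: [614.9, 67.8, 23.4]
tcp_rot: [-180.0, 0.0, 178.7]
ft_force: [0.5, -1.4, 2.3]
finger_gap: -0.0
```

```bash
python3 -m inch '[0,0.002,0,0,0,0,255,0,0,0,0,0,0,255]'
python3 -m inch '[0,0.002,0,0,0,0,255,0,0,0,0,0,0,255]'
```

```text
time: 6.05
tool_pos: [614.8, 68.1, 23.4]
tcp_rot: [-179.9, -0.0, 178.7]
ft_force: [-1.3, -9.9, 3.0]
finger_gap: 0.1
time: 6.25
tool_pos: [614.8, 68.2, 23.4]
tcp_rot: [-179.7, -0.0, 178.7]
ft_force: [-1.2, -17.7, 4.1]
finger_gap: 0.5
```

```bash
python3 -m inch '[0,-0.014,0,0,0,0,255,0,0,0.048,0,0,0,255,-0.025,0.035,0,0,0,0,255,-0.025,0.035,0,0,0,0,255,0,0,0,0,0,0,255,0,0,-0.030,0,0,0,255,0,0,-0.017,0,0,0,255,0,0,0,0,0,0,255]'
python3 -m inch '[0.007,0,0,0,0,0,255,0.004,0,0,0,0,0,255,0.003,0,0,0,0,0,255,0,0,0,0,0,0,255]'
```

```text
time: 7.05
tool_pos: [561.9, 127.4, 21.0]
tcp_rot: [-180.0, -0.3, 178.7]
ft_force: [-1.1, -0.0, -0.6]
finger_gap: -0.2
time: 7.45
tool_pos: [580.2, 127.8, 25.4]
tcp_rot: [180.0, 0.1, 178.7]
ft_force: [-0.7, 0.2, 0.7]
finger_gap: 0.2
```

```bash
python3 -m inch '[0.003,0,0,0,0,0,255,0.002,0,0,0,0,0,255,0,0,0,0,0,0,255]'
python3 -m inch '[0.002,0,0,0,0,0,255,0,0,0,0,0,0,255]'
```

```text
time: 7.75
tool_pos: [583.1, 127.8, 24.3]
tcp_rot: [-180.0, -0.1, 178.7]
ft_force: [-4.5, -0.1, 3.1]
finger_gap: 0.2
time: 7.95
tool_pos: [583.1, 127.8, 23.9]
tcp_rot: [-180.0, -0.4, 178.7]
ft_force: [-15.1, -0.5, 11.9]
finger_gap: 0.3
```

```bash
python3 -m inch '[-0.012,0,0,0,0,0,255,0,0,0.048,0,0,0,255,0.01,-0.036,0.02,0,0,0,255,0.01,-0.036,0.02,0,0,0,255,0.01,-0.036,0.02,0,0,0,255,0,0,0,0,0,0,255,0,0,0,0,0,0,255,0,0,0,0,0,0,255]'
python3 - <<'E'
from h import *
np.set_printoptions(precision=1,suppress=True)
p,d,C=shot("w2","wrist");print(r.sense()["tool_pos"])
e=np.radians(-1.4);ex=np.array([np.cos(e),np.sin(e)]);ey=np.array([-ex[1],ex[0]]);O=np.array([547,63.4])
for n,(x,y,z) in dict(key=(15,-55,52),b1=(46,20,47),b2=(46,110,47),b3=(90,20,47)).items():print(n,proj(C,np.r_[O+x*ex+y*ey,z]))
E
```

```text
time: 8.75
tool_pos: [603.0, 20.6, 131.3]
tcp_rot: [180.0, -0.1, 178.7]
ft_force: [-0.2, 0.3, 0.3]
finger_gap: -0.3
[602.8  20.9 131. ]
key [[301.5 149.3]]
b1 [[397.2 188.2]]
b2 [[507.4 188.5]]
b3 [[393.3 239.5]]
```

View pics/w2.png

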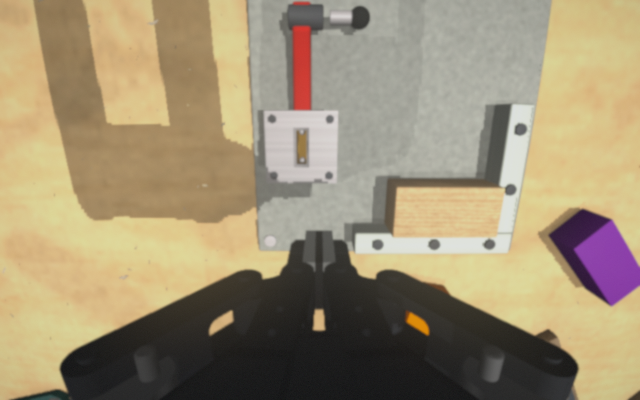

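The board is now flush in both fences at (395..504, 186..237). The lock's slot is at about (302,147), against a predicted (301.5,149.3).

Run:
```python
from h import *
np.set_printoptions(precision=2,suppress=True)
p,d,C=load("w2","wrist")
hsv=cv2.cvtColor(p,cv2.COLOR_RGB2HSV);H,S,V=[hsv[...,i].astype(int) for i in range(3)]
sub=(slice(120,175),slice(285,320));m=np.zeros(H.shape,bool);m[sub]=(V[sub]<140)|(S[sub]>60)
for b in blobs(m,20):c=cast(C,cv2.boxPoints(b[2]),52);print("slot",b[0],b[2],c,c.mean(0))
m[:]=0;m[105:190,258:345]=V[105:190,258:345]<110
for b in blobs(m,15):print("dark",b[0],b[1],cast(C,b[1],52)[0])
g=(V>150)&(S<40);m[:]=0;m[105:185,258:342]=g[105:185,258:342]
b=blobs(m,200)[0];c=cast(C,cv2.boxPoints(b[2]),52);print("top",b[0],b[2],c,c.mean(0),np.linalg.norm(np.diff(c,axis=0),axis=1))
```

```text
slot 296 ((302.0, 147.5), (33.0, 10.0), 90.0) [[547.21   5.23  52.  ]
 [547.38  12.57  52.  ]
 [571.83  11.77  52.  ]
 [571.65   4.22  52.  ]] [559.52   8.45  52.  ]
dark 26 [273.12 175.69] [580.22 -14.39  52.  ]
dark 15 [271.4 118.6] [537.86 -13.05  52.  ]
top 5264 ((299.5, 144.5), (79.0, 83.0), 90.0) [[528.05 -22.15  52.  ]
 [529.53  37.6   52.  ]
 [587.91  37.37  52.  ]
 [586.45 -26.46  52.  ]] [557.98   6.59  52.  ] [59.77 58.38 63.85]
```

```bash
python3 -m inch '[-0.009,-0.044,0.006,0,0,-1,255,-0.009,-0.044,0.006,0,0,-1,255,-0.009,-0.044,0.006,0,0,-1,255,-0.009,-0.044,0.006,0,0,-1,255,-0.009,-0.044,0.006,0,0,-1,255,-0.009,-0.044,0.006,0,0,-1,255,-0.009,-0.044,0.006,0,0,-1,255,-0.009,-0.044,0.006,0,0,-1,255,0,0,0,0,0,0,255,0,0,0,0,0,0,255]'
python3 -m inch '[0,0,0,0,0,0,255]'
python3 -c "
from h import *
p,d,C=shot('w3','wrist');print(proj(C,[486,-331,57]),r.sense()['joint_pos'])"
```

```text
time: 9.8
tool_pos: [531.4, -331.9, 179.2]
tcp_rot: [179.9, -0.1, 170.7]
ft_force: [-0.8, 0.5, -0.6]
finger_gap: -0.2
time: 9.9
tool_pos: [531.9, -330.3, 179.2]
tcp_rot: [179.9, -0.1, 170.8]
ft_force: [0.1, 1.1, -0.9]
finger_gap: 0.3
[[310.21186701 139.8482078 ]] [-3.65251544e+01  1.31648134e+01  8.43383658e+01  2.10840744e-02
  8.25920662e+01 -1.17354744e+02]
```

View pics/w3.png

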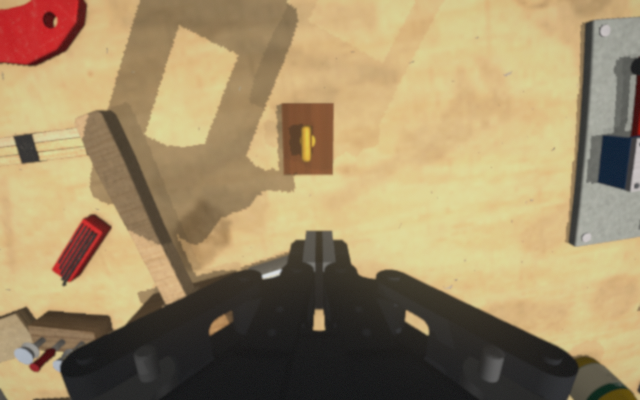

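The key stand is at (281..333, 103..174), square in the image, so its yaw is about 170.8°. The key's bow is at (307,143).

Run:
```python
from h import *
np.set_printoptions(precision=2,suppress=True)
p,d,C=load("w3","wrist")
hsv=cv2.cvtColor(p,cv2.COLOR_RGB2HSV);H,S,V=[hsv[...,i].astype(int) for i in range(3)]
b0=np.zeros(H.shape,bool);b0[95:185,270:345]=1
m=(((H<14)&(S>90))|(V<60))&b0
m=cv2.morphologyEx(m.astype(np.uint8),cv2.MORPH_CLOSE,np.ones((25,25)))
b=blobs(m,200)[0];c=cast(C,cv2.boxPoints(b[2]),28);print("stand",b[0],b[2],c,c.mean(0),np.linalg.norm(np.diff(c,axis=0),axis=1))
m=(H>18)&(H<35)&(S>130)&b0;m[:,:292]=0;m[:,325:]=0;m[:115]=0;m[168:]=0
for b in blobs(m,20):
    c=cast(C,cv2.boxPoints(b[2]),74);print("key",b[0],b[1],b[2],c,c.mean(0),np.linalg.norm(np.diff(c,axis=0),axis=1))
    print(sorted(set((v,H2.min(),H2.max()) for v in range(115,168) for H2 in [np.where(m[v])[0]] if len(H2))))
print(C[2])
```

```text
stand 3406 ((307.0, 138.5), (69.0, 50.0), 90.0) [[ 450.55 -353.06   28.  ]
 [ 458.24 -306.04   28.  ]
 [ 524.4  -316.03   28.  ]
 [ 516.29 -365.8    28.  ]] [ 487.37 -335.23   28.  ] [47.64 66.9  50.42]
key 373 [306.54 142.54] ((307.5, 143.5), (35.0, 15.0), 90.0) [[ 472.27 -336.67   74.  ]
 [ 474.24 -324.58   74.  ]
 [ 502.65 -329.28   74.  ]
 [ 500.62 -341.73   74.  ]] [ 487.45 -333.06   74.  ] [12.25 28.8  12.61]
[(126, np.int64(304), np.int64(309)), (127, np.int64(302), np.int64(310)), (128, np.int64(302), np.int64(310)), (129, np.int64(302), np.int64(310)), (130, np.int64(301), np.int64(310)), (131, np.int64(301), np.int64(310)), (132, np.int64(301), np.int64(310)), (133, np.int64(302), np.int64(310)), (134, np.int64(301), np.int64(310)), (135, np.int64(301), np.int64(312)), (136, np.int64(301), np.int64(313)), (137, np.int64(301), np.int64(314)), (138, np.int64(301), np.int64(314)), (139, np.int64(300), np.int64(315)), (140, np.int64(300), np.int64(315)), (141, np.int64(300), np.int64(315)), (142, np.int64(301), np.int64(315)), (143, np.int64(301), np.int64(314)), (144, np.int64(301), np.int64(314)), (145, np.int64(301), np.int64(313)), (146, np.int64(301), np.int64(312)), (147, np.int64(302), np.int64(310)), (148, np.int64(302), np.int64(310)), (149, np.int64(302), np.int64(310)), (150, np.int64(302), np.int64(310)), (151, np.int64(302), np.int64(310)), (152, np.int64(302), np.int64(310)), (153, np.int64(302), np.int64(310)), (154, np.int64(302), np.int64(310)), (155, np.int64(302), np.int64(310)), (156, np.int64(302), np.int64(310)), (157, np.int64(302), np.int64(310)), (158, np.int64(302), np.int64(310)), (159, np.int64(303), np.int64(309)), (160, np.int64(304), np.int64(309)), (161, np.int64(305), np.int64(307))]
[ 465.15 -320.28  320.92]
```

```bash
python3 -m inch '[-0.022,-0.002,-0.010,0,0,0,120,-0.0224,-0.0015,-0.02,0,0,0,120,0,0,-0.02,0,0,0,120,0,0,-0.02,0,0,0,120,0,0,0,0,0,0,120,0,0,0,0,0,0,120]'
python3 -c "
from h import *
print([r.sense()['tool_pos'] for _ in range(2)])"
```

```text
time: 10.55
tool_pos: [487.6, -334.4, 110.2]
tcp_rot: [180.0, -0.1, 170.8]
ft_force: [-0.3, -1.0, 1.1]
finger_gap: 45.1
[array([ 487.61950614, -334.35190385,  110.16998779]), array([ 487.61950614, -334.35190385,  110.16998779])]
```

```bash
python3 -m inch '[0,0,-0.03,0,0,0,120,0,0,-0.025,0,0,0,120,0,0,-0.011,0,0,0,120,0,0,0,0,0,0,120,0,0,0,0,0,0,120]'
python3 -m inch '[0,0,0,0,0,0,160,0,0,0,0,0,0,200,0,0,0,0,0,0,230,0,0,0,0,0,0,255,0,0,0,0,0,0,255]' 60
```

```text
time: 11.05
tool_pos: [488.3, -336.1, 45.8]
tcp_rot: [-180.0, 0.1, 170.7]
ft_force: [0.2, 0.8, 0.7]
finger_gap: 45.1
time: 11.55
tool_pos: [488.1, -335.4, 45.5]
tcp_rot: [180.0, 0.1, 170.7]
ft_force: [0.6, 3.8, 6.3]
finger_gap: 7.1
```

```bash
python3 -m inch '[0,0,0.01,0,0,0,255,0,0,0.02,0,0,0,255,0,0,0.03,0,0,0,255,0,0,0.03,0,0,0,255,0,0,0.03,0,0,0,255,0,0,0,0,0,0,255,0,0,0,0,0,0,255]'
python3 -m inch '[0.009,0.043,0,0,0,1,255,0.009,0.043,0,0,0,1,255,0.009,0.043,0,0,0,1,255,0.009,0.043,0,0,0,1,255,0.009,0.043,0,0,0,1,255,0.009,0.043,0,0,0,1,255,0.009,0.043,0,0,0,1,255,0.009,0.043,0,0,0,1,255,0,0,0,0,0,0,255,0,0,0,0,0,0,255]'
python3 -c "
from h import *
p,d,C=shot('w4','wrist');t=r.sense()['tool_pos'];print(t,[proj(C,t+[0,0,-h]) for h in (-10,39.5)],proj(C,[559.6,8.4,52]))
cv2.imwrite('pics/w4c.png',cv2.resize(p[100:300,200:440],None,fx=2.5,fy=2.5)[...,::-1])"
```

```text
time: 12.25
tool_pos: [487.8, -336.3, 165.7]
tcp_rot: [-179.9, 0.1, 170.7]
ft_force: [0.2, -1.0, -0.9]
finger_gap: 7.2
time: 13.25
tool_pos: [558.3, 9.3, 162.6]
tcp_rot: [-180.0, -0.2, 178.8]
ft_force: [-0.0, 0.3, -0.5]
finger_gap: 6.8
[558.36543176   8.21877109 162.82051292] [array([[317.88186589, 256.69119716]]), array([[318.13121189, 221.39447606]])] [[318.5649312  194.47030542]]
```

View pics/w4c.png

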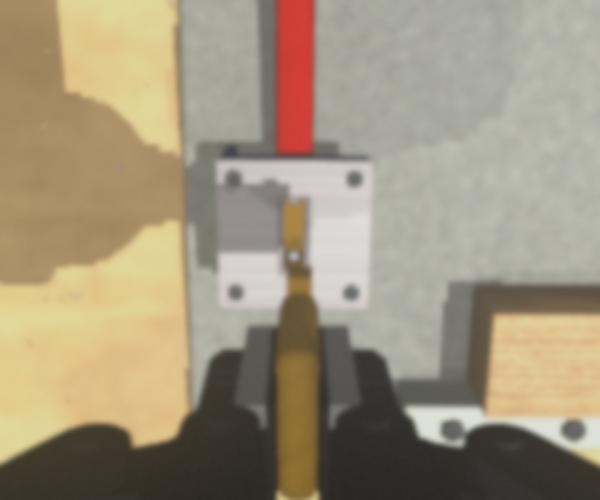

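```bash
python3 -m inch '[0.001,0,-0.02,0,0,0,255,0.001,0,-0.02,0,0,0,255,0,0,-0.015,0,0,0,255,0,0,0,0,0,0,255,0,0,0,0,0,0,255,0,0,0,0,0,0,255]'
python3 -c "
from h import *
p,d,C=shot('w5','wrist');t=r.sense()['tool_pos'];print(t,r.sense()['tcp_rot'],r.sense()['ft_force'],[proj(C,t+[0,0,-h]) for h in (-10,0,39.5)],proj(C,[559.6,8.4,52]),proj(C,[546.8,8.7,52]))
cv2.imwrite('pics/w5c.png',cv2.resize(p[130:290,240:400],None,fx=3.7,fy=3.7,interpolation=2)[...,::-1])"
```

```text
time: 13.9
tool_pos: [562.1, 7.9, 110.5]
tcp_rot: [-180.0, 0.1, 178.7]
ft_force: [0.4, 0.9, -0.2]
finger_gap: 7.2
[562.21675518   7.96485521 110.61478515] [-1.79991046e+02  1.15848243e-01  1.78681322e+02] [ 0.2107211   0.7144527  -1.30794047] [array([[320.27889762, 256.78064651]]), array([[320.1908907 , 247.83137878]]), array([[319.9279473 , 221.15479138]])] [[320.36310636 208.18301158]] [[320.3893395  190.78257613]]
```

View pics/w5c.png

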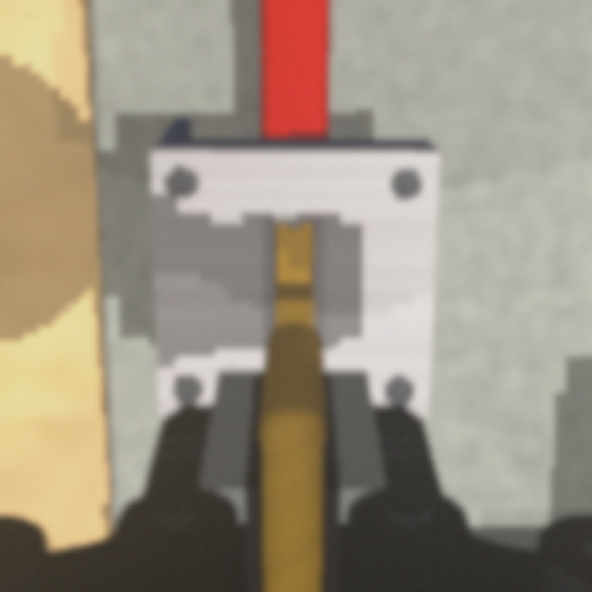

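The key is centred over the slot laterally: both sit at column 295 in the crop. It is about 3 mm too far in x, so I'll correct that and descend.

```bash
python3 -m inch '[-0.0028,0,-0.008,0,0,0,255,0,0,-0.004,0,0,0,255,0,0,0,0,0,0,255]'
python3 -m inch '[0,0,-0.005,0,0,0,255,0,0,-0.004,0,0,0,255,0,0,0,0,0,0,255]'
python3 -m inch '[0,0,-0.003,0,0,0,255,0,0,0,0,0,0,255]'
python3 -m inch '[0,0,-0.003,0,0,0,255,0,0,0,0,0,0,255]'
```

```text
time: 14.25
tool_pos: [557.7, 8.4, 96.3]
tcp_rot: [180.0, -0.1, 178.7]
ft_force: [-0.1, 0.4, -1.1]
finger_gap: 6.7
time: 14.55
tool_pos: [558.0, 8.4, 87.3]
tcp_rot: [180.0, -0.1, 178.7]
ft_force: [-0.9, -0.3, -0.8]
finger_gap: 6.5
time: 14.75
tool_pos: [558.3, 8.3, 84.9]
tcp_rot: [-180.0, -0.0, 178.7]
ft_force: [-0.1, 0.3, -0.1]
finger_gap: 7.0
time: 14.95
tool_pos: [559.0, 8.3, 82.3]
tcp_rot: [-180.0, 0.1, 178.7]
ft_force: [2.7, 0.4, -1.0]
finger_gap: 6.8
```

```bash
python3 -m inch '[0.0005,0,-0.003,0,0,0,255,0,0,0,0,0,0,255]'
python3 -m inch '[0,0,-0.003,0,0,0,255,0,0,0,0,0,0,255]'
```

```text
time: 15.15
tool_pos: [559.3, 8.3, 79.1]
tcp_rot: [-180.0, 0.0, 178.7]
ft_force: [2.5, 0.1, -2.8]
finger_gap: 7.0
time: 15.35
tool_pos: [559.6, 8.3, 76.4]
tcp_rot: [-180.0, 0.1, 178.7]
ft_force: [3.4, 0.6, -0.0]
finger_gap: 7.2
```

```bash
python3 -m inch '[0.0007,0,-0.002,0,0,0,255,0,0,-0.001,0,0,0,255,0,0,0,0,0,0,255]' 90
python3 -m inch '[0,0,-0.003,0,0,0,255,0,0,0,0,0,0,255]'
python3 -m inch '[0,0,-0.003,0,0,0,255,0,0,0,0,0,0,255]'
```

```text
time: 15.65
tool_pos: [560.4, 8.2, 74.7]
tcp_rot: [-180.0, 0.1, 178.7]
ft_force: [-1.1, -0.2, 9.0]
finger_gap: 6.9
time: 15.85
tool_pos: [560.6, 8.2, 71.6]
tcp_rot: [-180.0, 0.1, 178.7]
ft_force: [0.7, 0.6, 5.3]
finger_gap: 6.4
time: 16.05
tool_pos: [560.8, 8.2, 69.0]
tcp_rot: [-180.0, 0.1, 178.7]
ft_force: [-0.3, -0.2, 7.0]
finger_gap: 6.7
```

```bash
python3 -m inch '[-0.0003,0,-0.003,0,0,0,255,0,0,0,0,0,0,255]'
python3 -m inch '[0,0,-0.002,0,0,0,255,0,0,0,0,0,0,255]'
python3 -m inch '[0,0,-0.002,0,0,0,255,0,0,0,0,0,0,255]'
```

```text
time: 16.25
tool_pos: [560.6, 8.2, 65.6]
tcp_rot: [-180.0, 0.1, 178.7]
ft_force: [1.4, 0.3, 6.7]
finger_gap: 6.9
time: 16.45
tool_pos: [560.9, 8.1, 65.3]
tcp_rot: [-180.0, 0.2, 178.7]
ft_force: [-5.2, 0.2, 21.1]
finger_gap: 6.6
time: 16.65
tool_pos: [561.3, 8.2, 65.2]
tcp_rot: [-180.0, 0.2, 178.7]
ft_force: [-11.9, 0.2, 35.8]
finger_gap: 6.6
```

```bash
python3 -m inch '[-0.0012,0,0.002,0,0,0,255,0,0,0,0,0,0,255,0,0,0,0,0,0,255]' 100
python3 -m inch '[0,0,0,0,0,-5,255,0,0,0,0,0,-5,255,0,0,0,0,0,-5,255,0,0,0,0,0,-5,255,0,0,0,0,0,0,255]'
```

```text
time: 16.95
tool_pos: [560.5, 8.2, 65.4]
tcp_rot: [-180.0, 0.3, 178.7]
ft_force: [-0.7, -0.1, 17.3]
finger_gap: 6.1
time: 17.45
tool_pos: [560.5, 7.9, 65.4]
tcp_rot: [179.9, 0.3, 158.5]
ft_force: [-1.8, -0.7, 17.3]
finger_gap: 6.6
```

```bash
python3 -m inch '[0,0,0,0,0,-5,255,0,0,0,0,0,-5,255,0,0,0,0,0,-5,255,0,0,0,0,0,-5,255,0,0,0,0,0,0,255]'
python3 -m inch '[0,0,0,0,0,-5,255,0,0,0,0,0,-5,255,0,0,0,0,0,-5,255,0,0,0,0,0,-5,255,0,0,0,0,0,0,255]'
python3 -c "
from h import *
print(r.sense()['wrist_torque'],r.sense()['joint_pos'])"
```

```text
time: 17.95
tool_pos: [560.4, 7.7, 65.4]
tcp_rot: [179.9, 0.2, 138.5]
ft_force: [-2.6, -1.7, 18.9]
finger_gap: 6.3
time: 18.45
tool_pos: [560.2, 7.6, 65.4]
tcp_rot: [179.8, 0.2, 118.5]
ft_force: [-4.1, -2.6, 18.6]
finger_gap: 6.4
[-0.47083591  0.67254439  0.06287173] [-4.43097706e+00  9.35136897e+00  1.01214710e+02 -5.97626435e-02
  6.92088699e+01 -3.29348621e+01]
```

```bash
python3 -m inch '[-0.0004,-0.0003,0,0,0,-5,255,0,0,0,0,0,-5,255,0,0,0,0,0,-5,255,0,0,0,0,0,-5,255,0,0,0,0,0,0,255]'
python3 -m inch '[0,0,0,0,0,-5,255,0,0,0,0,0,-4,255,0,0,0,0,0,-3,255,0,0,0,0,0,0,255]'
python3 -c "
from h import *
print(r.sense()['wrist_torque'])"
python3 -m inch '[0,0,0,0,0,-2,255,0,0,0,0,0,-2,255,0,0,0,0,0,0,255]'
python3 - <<'E'
from h import *
print(r.sense()['wrist_torque'])
p,d,C=shot('w6','wrist');q,d2=r.snapshot('top')
a=cv2.resize(p,(560,350));b=cv2.resize(q[165:260,235:340],None,fx=2.3,fy=2.3)
im=np.zeros((350+b.shape[0],560,3),np.uint8);im[:350]=a;im[350:,:b.shape[1]]=b;cv2.imwrite('pics/w6c.png',im[...,::-1])
E
```

```text
time: 18.95
tool_pos: [559.8, 7.5, 65.4]
tcp_rot: [179.8, 0.1, 98.5]
ft_force: [-2.3, -2.7, 18.4]
finger_gap: 6.6
time: 19.35
tool_pos: [559.4, 7.7, 65.4]
tcp_rot: [179.8, 0.0, 86.6]
ft_force: [-5.0, -1.5, 21.2]
finger_gap: 6.5
[-0.15208184  0.9828509   0.20688888]
time: 19.65
tool_pos: [559.4, 7.7, 65.4]
tcp_rot: [179.8, 0.0, 82.7]
ft_force: [-5.9, -1.4, 20.9]
finger_gap: 6.4
[-0.20764083  1.05716878  0.27228652]
```

View pics/w6c.png

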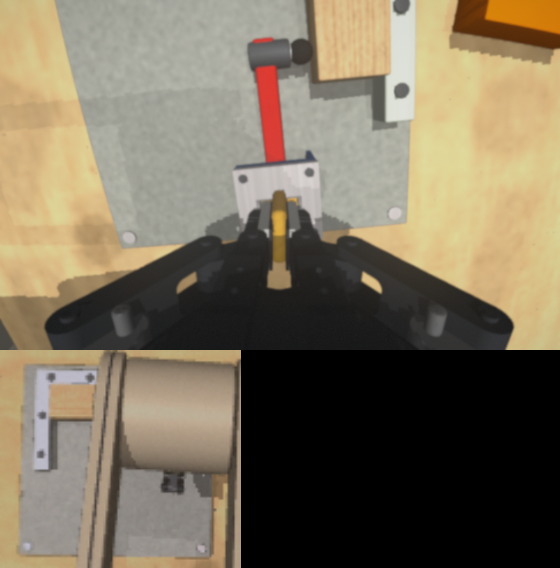

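The plunger's black tip at (300,50) now touches the board's near side, and the board is still flush in the fences. I'll check the arm's angle and turn a little further.

```bash
cat > arm.py <<'E'
from h import *
def ang(p,C):
    hsv=cv2.cvtColor(p,cv2.COLOR_RGB2HSV);H,S,V=[hsv[...,i].astype(int) for i in range(3)]
    m=((H<8)|(H>172))&(S>150)&(V>120);m[:60]=0;m[250:]=0;m[:,:200]=0;m[:,400:]=0
    b=blobs(m,100)[0];rows=range(b[3][:,0,1].min()+15,b[3][:,0,1].max()-6)
    P=[(np.where(m[v])[0].mean(),v) for v in rows]
    for z in(30,45):
        X=cast(C,P,z)[:,:2];f=cv2.fitLine(X.astype(np.float32),cv2.DIST_HUBER,0,.01,.01).ravel();a=np.degrees(np.arctan2(f[1],f[0]));print(z,"arm dir",a,"at",X[0],X[-1],"turn from rest (fixture yaw -1.4):",(178.6-a)%180)
E
python3 -c "
from arm import *
p,d,C=load('w6','wrist');ang(p,C)"
python3 -m inch '[0,0,0,0,0,-2,255,0,0,0,0,0,-1,255,0,0,0,0,0,0,255]'
python3 -c "
from arm import *
print(r.sense()['wrist_torque']);p,d,C=shot('w7','wrist');ang(p,C)"
```

```text
30 arm dir 88.29811 at [561.89907497  87.84098461] [560.30085483  36.99875564] turn from rest (fixture yaw -1.4): 90.301895
45 arm dir 88.29803 at [562.37156302  86.69606564] [560.90879127  40.1626912 ] turn from rest (fixture yaw -1.4): 90.30198
time: 20.05
tool_pos: [559.4, 7.7, 65.4]
tcp_rot: [179.8, 0.0, 79.7]
ft_force: [-6.5, -0.2, 21.0]
finger_gap: 6.4
[-0.05660163  1.00460715  0.69298444]
30 arm dir 87.494644 at [562.85692128  87.71351018] [560.5290175   36.59285205] turn from rest (fixture yaw -1.4): 91.10536
45 arm dir 87.494804 at [563.53835499  86.54214553] [561.40773055  39.75373249] turn from rest (fixture yaw -1.4): 91.1052
```

```bash
python3 -m inch '[0,0,0,0,0,0,255,0,0,0,0,0,0,255,0,0,0,0,0,0,255,0,0,0,0,0,0,255,0,0,0,0,0,0,255]'
python3 -c "
from h import *
print(r.sense()['wrist_torque']);print(r.hand_in())"
```

```text
time: 20.6
tool_pos: [559.4, 7.7, 65.4]
tcp_rot: [179.8, 0.0, 79.8]
ft_force: [-5.6, -0.6, 21.2]
finger_gap: 6.2
[-0.11104438  1.03441827  0.77465386]
the job is handed in; nothing more can be done
None
```

I pushed the board into the fence corner, worked the key past the pins to the bottom of the lock, and turned it clockwise to the stop. I handed in at 20.6 s, still holding the key turned; the hand-in gave no verdict.

**Board:** I pushed it along x, then y, then x again until the force rose at the fences. It looked flush in the pictures before the key went in and after the turn.

**Key:** It bottomed hard with the TCP at 65.3 mm, against 65.5 mm expected for fully home. The TCP was still at 65.4 mm after the turn.

**Turn:** The hand turned about 99°. The arm's angle measured from the image was about 90–91°. The wrist torque jumped from 0.27 to 0.69 N m over the last 3°, then held at 0.77 N m, so the plug is against the stop.

**Last checks:** The plunger was touching the board's near side in the last picture viewed. The fingers still gripped the key at hand-in, with a 6.2 mm gap, pressing down at about 21 N. I did not measure the plunger's force on the board.

**Disagreements:** None failed. The two estimates of the keyhole's x position differed by about 1 mm, which the slot took up.

I never moved near the tape measure or the screw carton at low height, and I did not recheck their positions at the end.

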